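# Close the adjustable wrench on the press nut and tighten it

## Task

The adjustable wrench has been left loosely on the brass nut of the gluing press, backed off and with its jaw open. Push it fully home on the nut, roll its worm with light fingertip strokes until the jaw is snug on the nut's flats (never squeeze or push the jaw itself, and do not bear down on the worm), and only then swing the handle to tighten the nut a sixth of a turn clockwise seen from above. Leave the wrench lying snug and home on the nut, let go of it, and do not disturb the other things.

Things in the scene. Friction and masses are not known exactly. Their poses are not given: they have to be found in the camera images.
- mouth (a point): where the centre of a 24 mm nut sits when the wrench is fully home and snug, 7.5 mm above the wrench's underside; moves with the wrench. x points out of the mouth (pushing the wrench along +x slides it onto the nut), y from fixed to movable jaw, z up. Fixed jaw's face at y = -12 mm, throat (bottom of the mouth) at x = -14 mm; head and jaws 15 mm thick
- worm_top (a point): top of the worm (axes as mouth), at x = -34.5, y = 9, z = +10.1 mm from mouth, about 2.6 mm proud of the head's top face. A fingertip pressed lightly down on it (8 to 14 N) and drawn along +x, towards the nut, rolls it and closes the jaw (-x opens): 0.096 mm of jaw per mm of stroke. It takes about 5 N of drag; once the jaw is snug the finger slips. Lift off for the return
- handle_grip (a point): point on the handle's middle line, half-way up, 130 mm from mouth (axes as mouth). The handle is a straight steel bar 22 mm wide and 11 mm thick, its underside 2 mm above the platen; it runs from mouth along (-0.924, 0.383) of these axes, straight from 70 to 198 mm from mouth
- jaw_slide (a joint): how far the movable jaw has closed from 30 mm open, m: the mouth's opening is 30 mm minus this, so 0.006 is 24 mm. Starts between 0 and 0.0015. It is driven by the worm, which locks: the jaw is not to be pushed
- wrench: the whole steel adjustable wrench, 250 mm, 0.4 to 0.6 kg, lying loose and flat on the press's platen, its mouth around the brass nut; origin under mouth on its underside, axes as mouth
- jaw: the movable jaw, a steel block 28 x 14 x 15 mm on the mouth's +y side, axes as mouth; its origin is that of the wrench moved along -y by the jaw_slide value
- worm: the worm: dark knurled wheel in a window of the wrench's head, 16.6 mm across, 20 mm long; origin on its pin, 8.3 mm below worm_top, spinning about its y axis, which lies along mouth's y. It is worn and runs out of true, so its top rises and falls by up to 0.5 mm as it turns. It bears 20 N from a finger at most
- nut_center (a point): centre of the brass hexagon nut on the stud at the middle of the press's far edge: 24 mm across flats, 27.7 mm across corners, 15 mm high, underside on the platen. Flats face +-y of this point, corners point along +-x; at the start these axes agree with mouth's to a few degrees. The stud's end stands 6 mm above the nut
- nut (a joint): turn of the nut from the start, rad, growing clockwise seen from above (tightening); it drags with a steady 0.45 N m and stays where it is left. A sixth of a turn is 1.05
- press: gluing press fixed on the bench, 310 x 310 mm, flat plywood platen on top, its upper face 75 mm above the bench; origin at the centre of its underside, x to its far edge. Brass nut at x = +130 mm; two more studs with dark nuts, tops 96 mm above the bench, at x = -105, y = +-125 mm
- spare_nut: spare dark hexagon nut, 24 mm across flats, 13 mm high, lying on the platen towards its far left corner; leave it
- washer: steel washer, 34 mm across, 5 mm thick, lying on the platen towards its far right corner; leave it
- glue_jar: closed white glue jar with yellow cap, 72 mm across, 85 mm high; leave it
- mallet: wooden mallet lying on the bench, 230 mm long; leave it
- bridge: pale wooden fiddle bridge, a trapezoid 70 mm wide, 45 mm high, 14 mm thick, standing; leave it
- chisel: chisel lying on the bench, 235 mm long; leave it
- peg_tray: open wooden tray of dark tuning pegs, 110 x 150 x 35 mm; leave it

How it is judged:
By the outcome, as a careful person would: the job done as asked, in the order asked, and still so for the second after the job is handed in, with the robot touching nothing.
It also fails if it takes over 72 s, if anything falls off the work surface, if the arm or the gripper's body presses on something with over 40 N, if the wrist force passes 120 N, or if a joint passes its speed limit or range.

## Robot

A 7-joint arm with a two-finger parallel gripper is mounted at the origin on the work surface. World frame = base frame: x ahead of the robot, y to its left, z up, the work surface at z = 0. Lengths are in m, angles in rad, forces in N, time in s.
With the tool pointing down it reaches from about 0.425 to 0.875 m from the base axis. Payload 8.4 kg.
Tool frame: the origin (TCP) lies on the centre line of the jaws, within the pads' length; the fingertips stand 25 mm ahead of it and the grasp point (between the pads) lies 6 mm ahead of it; z points along the fingers, y is the line along which they close (so a half turn about z gives the same grasp; the last joint's range is limited). The gripper opens to 87 mm and grips with 3 to 60 N. Pads are 19 mm wide; open, the fingers measure 117 mm over their backs; the gripper's body (75 mm by 190 mm) begins 51 mm behind the grasp point.
Start: joints at [-1.294, 0.333, 0.04, 1.465, -0.013, 1.343, -0.059], TCP at [0.239, 0.605, 0.248] pointing down, gripper open.
Joint ranges: [-2.58, 2.58], [-0.38, 2.09], [-1.3, 1.39], [0.25, 2.4], [-1.5, 4.64], [0.08, 2.09], [-2.65, 2.65]. Speed limits (rad/s): [2.22, 2.22, 2.79, 2.79, 3.14, 3.14, 3.14].

## Interface

Orientations are given as a unit quaternion [w, x, y, z].
In Python, from workcell import robot, imaging gives the robot as it stands.
- The arm moves only by the shell command python3 -m pendant 'ROWS' [FORCE]. ROWS is JSON, a list of rows, each a list of 3 entries, a list of its own where there are three numbers: the opening, from 0 (shut) to 1 (fully open), then the shift along the tool's x, y, z in m, then the turn about the tool's z in degrees. A call has 1 to 5 rows; each row shifts and turns the commanded pose from where the row before left it, along the tool's axes as they then stand; what a row does not reach is not made up. A row lasts 1/8 s, in which the tool goes at most 62.5 mm and 10.7 degrees, less where a joint would pass 70% of its speed; a pose out of reach is approached as far as the arm can. A call is refused whole if a number of a shift passes 0.0625 or a number of a turn 10.7, either way. A call with a gripper value outside its range is refused whole. The fingers move at their own pace and stop on an object; FORCE is the grip in N (left out, the last holds). Time passes only in rows, so rows that do not move let the fingers close. It gives the time, the measured TCP pose, the force, the opening and the grip force at its end, in the units of the state.
- robot.read_state(): the state, without advancing time (a new reading comes with each control period).
- imaging.camera(name): name is "scene" or "top"; returns the picture (420x560x3 uint8, red, green, blue); there is no depth.
- imaging.calibration(name): a dict with "fx", "fy", "cx", "cy" (pixels), "extrinsics" (4x4, takes a point from camera to world coordinates). Camera axes: x right, y down, z forward; pixel columns grow to the right and rows downward; lengths in m; the calibration is good to about 2 mm. A picture is of the moment at which its call begins. calibration takes no time and is no camera call.
- robot.close_job(): hands the job in; it is judged then, once.
The state is a dict: "time_s": time; "joint_pos": joint angles; "joint_vel": joint speeds; "effort": joint torques, N m; "tool_pos": TCP position; "tcp_rot": TCP orientation; "ft_force": force on the tool from outside, world axes, zero at the start; "ft_torque": the same for the moment, N m; "width": finger opening in m; "gripper_force": force on a finger pad.
Only numpy, scipy, OpenCV 4.12 (cv2) and the standard library are available. Lean on these libraries where they do the work, as an engineer would, in place of code of your own. Each camera call takes 0.05 s, during which the arm holds its last target. There are 200 camera calls.

## Working session

There is one attempt and no reset: what is moved stays moved. The work goes in short steps, Python scripts to look and compute and a shell command to move; the robot and the scene stay as the last step left them, time stands still between calls to the robot, and variables do not carry over. Pictures are saved under pics/ and viewed, at most 10 in all, crops included, and the job is handed in when it is done.

```bash
mkdir -p pics; ls
python3 - <<'E'
from workcell import robot, imaging
import cv2,numpy as np
np.set_printoptions(precision=4,suppress=True)
for n in("scene","top"):
    im=imaging.camera(n); cv2.imwrite(f"pics/{n}0.png",im[:,:,::-1]); print(imaging.calibration(n))
s=robot.read_state(); print(s)
E
```

```text
pics
{'fx': 509.9225940747283, 'fy': 509.9225940747283, 'cx': 271.3664339635764, 'cy': 220.39511013911456, 'extrinsics': array([[ 0.3253,  0.6312, -0.7042,  1.5482],
       [ 0.9454, -0.201 ,  0.2565, -0.2842],
       [ 0.0204, -0.7492, -0.6621,  0.9678],
       [ 0.    ,  0.    ,  0.    ,  1.    ]])}
{'fx': 458.24595504864965, 'fy': 458.24595504864965, 'cx': 280.8795313547732, 'cy': 210.0144495223653, 'extrinsics': array([[-0.0253, -0.9979,  0.0593,  0.5569],
       [-0.9997,  0.0249, -0.0075,  0.0412],
       [ 0.006 , -0.0595, -0.9982,  1.2504],
       [ 0.    ,  0.    ,  0.    ,  1.    ]])}
{'time_s': 0.1, 'joint_pos': array([-1.2942,  0.3338,  0.0399,  1.4662, -0.0134,  1.3433, -0.0585]), 'joint_vel': array([ 0.0005, -0.001 , -0.0014, -0.0016, -0.001 ,  0.0001, -0.0016]), 'effort': array([  0.004 , -65.7819,   1.3399, -40.4708,  -0.0599,   0.0411,
         0.0001]), 'tool_pos': array([0.2385, 0.6043, 0.2468]), 'tcp_rot': array([-0.0001,  0.1868,  0.9824, -0.0007]), 'ft_force': array([-0.0819,  0.0783, -0.3179]), 'ft_torque': array([-0.0158,  0.0505,  0.0199]), 'gripper_force': 0.0, 'width': 0.08687197143702828}
```

View pics/top0.png

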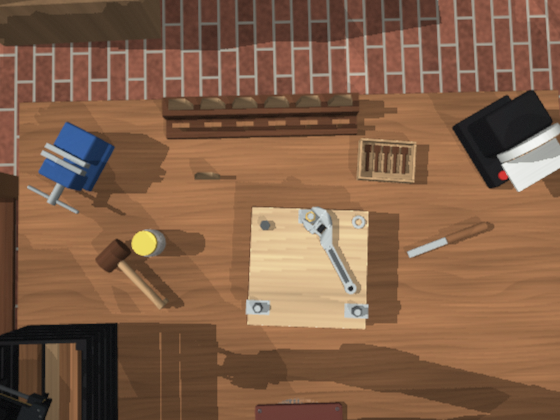

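View pics/scene0.png

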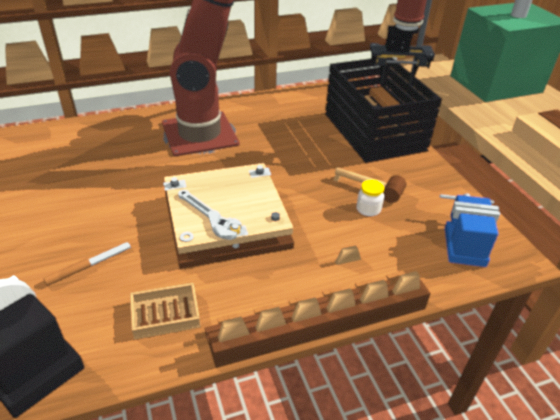

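The press sits around (308,268) in the top picture, with the wrench head and nut near (313,216) and the handle end near (350,290). I'll zoom in there next.

```bash
python3 - <<'E'
import cv2,numpy as np
a=cv2.imread("pics/top0.png")[200:300,290:375]; a=cv2.resize(a,None,fx=6,fy=6,interpolation=cv2.INTER_CUBIC)
b=cv2.imread("pics/scene0.png")[180:250,170:260]; b=cv2.resize(b,None,fx=8,fy=8,interpolation=cv2.INTER_CUBIC)
cv2.imwrite("pics/topc.png",a);cv2.imwrite("pics/scenec.png",b)
E
cat > h.py <<'E'
from workcell import robot, imaging
import numpy as np, cv2
np.set_printoptions(precision=4,suppress=True)
def ray(n,u,v,z):
    c=imaging.calibration(n);T=c["extrinsics"]
    d=T[:3,:3]@[(u-c["cx"])/c["fx"],(v-c["cy"])/c["fy"],1]
    return T[:3,3]+d*(z-T[2,3])/d[2]
def proj(n,P):
    c=imaging.calibration(n);T=c["extrinsics"]
    p=(np.atleast_2d(P)-T[:3,3])@T[:3,:3]
    return np.c_[c["fx"]*p[:,0]/p[:,2]+c["cx"],c["fy"]*p[:,1]/p[:,2]+c["cy"]]
E
```

```text
(no output)
```

View pics/topc.png

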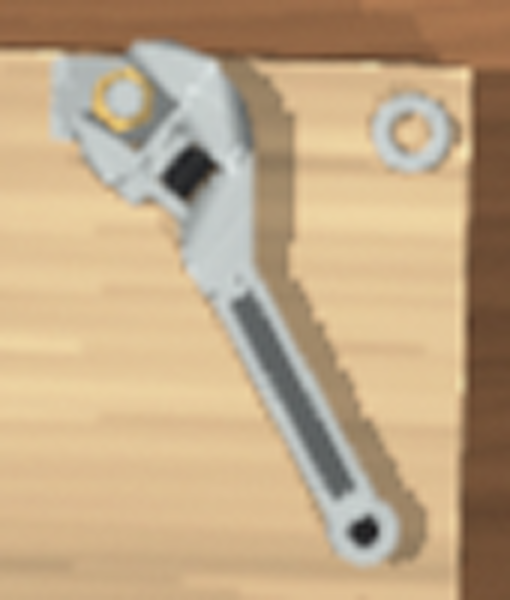

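View pics/scenec.png

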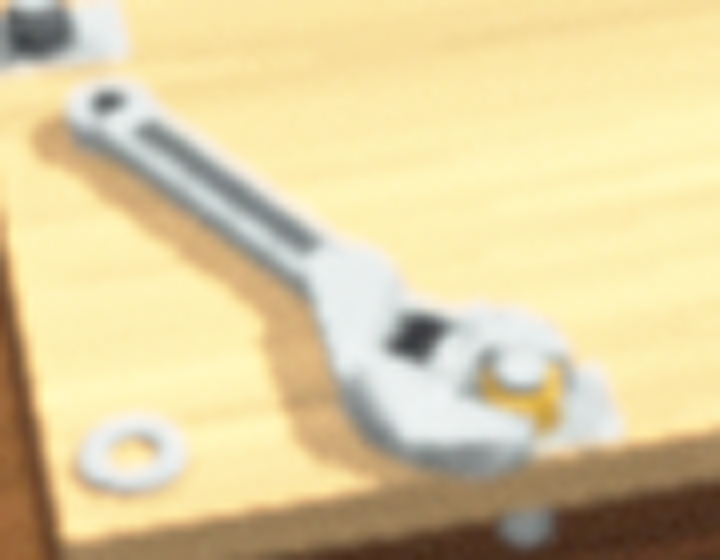

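The top crop shows the stud in the nut at crop (124,97), the worm at (188,172), the handle stripe from (242,300) to (345,492) and the end hole at (364,532). In the scene crop the stud top is at (522,365), the worm at (420,335) and the hole at (107,100).

Run:
```python
from h import *
t=lambda U,V:((U+.5)/6-.5+290,(V+.5)/6-.5+200)
s=lambda U,V:((U+.5)/8-.5+170,(V+.5)/8-.5+180)
P={}
for k,z,a,b in[("stud",.096,(124,97),(522,365)),("worm",.0915,(188,172),(420,335)),("hole",.088,(364,532),(107,100)),("st1",.088,(242,300),(320,245)),("st2",.088,(345,492),(145,130))]:
    A=ray("top",*t(*a),z);B=ray("scene",*s(*b),z);P[k]=(A+B)/2
    print(k,A[:2],B[:2])
for q in("st1","hole"):
    d=P["hole"]-P["stud"] if q=="hole" else P["st2"]-P["st1"]
    print(np.degrees(np.arctan2(d[1],d[0]))-157.5+360,np.linalg.norm(d[:2]))
h=np.arctan2(*(P["st2"]-P["st1"])[1::-1]); a=h-np.radians(157.5)
R=np.array([[np.cos(a),-np.sin(a)],[np.sin(a),np.cos(a)]])
m=P["worm"][:2]-R@[-.0345,.009]; print("mouth",m,"nut in mouth",R.T@(P["stud"][:2]-m),"hole",R.T@(P["hole"][:2]-m))
# line offset check
for k in("st1","st2","hole"):
    d=R.T@(P[k][:2]-m); u=np.array([-.924,.383]); print(k,"along",d@u,"off",d@[-.383,-.924])
# press corners
for c in[(251.5,207),(368,211),(366,328),(247,326)]: print(ray("top",*c,.075)[:2])
```

```text
stud [ 0.6091 -0.0412] [ 0.6101 -0.0412]
worm [ 0.577  -0.0675] [ 0.5814 -0.0673]
hole [ 0.4243 -0.1371] [ 0.4264 -0.1379]
st1 [ 0.5226 -0.089 ] [ 0.5239 -0.0864]
st2 [ 0.4412 -0.1297] [ 0.4466 -0.1289]
50.140532330045744 0.08960940953088713
50.09285011026611 0.2079397597960276
mouth [ 0.6082 -0.0467] nut in mouth [0.0051 0.0025] hole [-0.1869  0.0822]
st1 along 0.09432324285190881 off -0.0030630075230295953
st2 along 0.18395348143018084 off -0.0030409305024040787
hole along 0.20418556383281447 off -0.0043605465639888355
[0.6364 0.1077]
[ 0.6186 -0.1916]
[ 0.322  -0.1756]
[0.335  0.1255]
```

```bash
cat >> h.py <<'E'
def yaw(q):
    w,x,y,z=q; return np.degrees(np.arctan2(2*(x*y+w*z),1-2*(y*y+z*z)))
def go(target,s=None):
    s=s or robot.read_state(); from scipy.spatial.transform import Rotation as R
    w,x,y,z=s["tcp_rot"]
    return R.from_quat([x,y,z,w]).inv().apply(np.array(target)-s["tool_pos"])
def st():
    s=robot.read_state(); print("t",s["time_s"],"p",s["tool_pos"],"yaw",round(yaw(s["tcp_rot"]),2),"F",s["ft_force"],"w",round(s["width"],4),"g",s["gripper_force"],"j",s["joint_pos"]); return s
E
R='[0.5,[-0.051,-0.034,0],10]'
python3 -m pendant '[[0.5,[-0.051,-0.034,0],0],[0.5,[-0.051,-0.034,0],0],[0.5,[-0.051,-0.034,0],0],[0.5,[-0.051,-0.034,0],0],[0.5,[-0.051,-0.034,0],0]]'
python3 -m pendant '[[0.5,[-0.051,-0.034,0],0],[0.5,[-0.027,-0.0515,0],0],[0.5,[-0.027,-0.0515,0],0],[0.5,[-0.027,-0.0515,0],0],[0.5,[-0.027,-0.0515,0],0]]'
python3 -m pendant '[[0.5,[-0.027,-0.0515,0],0],[0.5,[-0.027,-0.0515,0],0],[0.5,[-0.027,-0.0515,0],0],[0.5,[0,0,0],0]]'
python3 -c "
from h import *
st()"
```

```text
time_s: 0.72
tool_pos: [0.4141, 0.3509, 0.2474]
tcp_rot: [-0.0, 0.187, 0.982, -0.0]
ft_force: [1.2, 0.2, -0.2]
width: 0.0471
gripper_force: 0.0
time_s: 1.35
tool_pos: [0.4729, 0.0693, 0.2474]
tcp_rot: [-0.0, 0.187, 0.982, 0.0]
ft_force: [-0.1, 0.0, -0.1]
width: 0.0436
gripper_force: 0.0
time_s: 1.85
tool_pos: [0.4912, -0.1072, 0.2476]
tcp_rot: [0.0, 0.191, 0.982, -0.001]
ft_force: [-0.1, 1.0, 0.1]
width: 0.0438
gripper_force: 0.0
t 1.85 p [ 0.4912 -0.1072  0.2476] yaw 158.03 F [-0.1275  1.0101  0.1429] w 0.0438 g 0.0 j [-0.5114  0.0123  0.651   1.8427 -0.0064  1.2889  1.3286]
```

```bash
python3 -m pendant '[[0.5,[0,0,0],10],[0.5,[0,0,0],10],[0.5,[0,0,0],10],[0.5,[0,0,0],10],[0.5,[0,0,0],10]]' >/dev/null
python3 -m pendant '[[0.5,[0,0,0],10],[0.5,[0,0,0],10],[0.5,[0,0,0],10],[0.5,[0,0,0],10],[0.5,[0,0,0],10]]' >/dev/null
python3 -m pendant '[[0.5,[0,0,0],10],[0.5,[0,0,0],10],[0.5,[0,0,0],10.4],[0.5,[0,0,0],0],[0.5,[0,0,0],0]]' >/dev/null
python3 -c "
from h import *
st(); print(go([.4915,-.1043,.103]))"
```

```text
t 3.725 p [ 0.4918 -0.1017  0.2474] yaw 28.34 F [-0.2341  0.144  -0.3125] w 0.0436 g 0.0 j [-0.5323  0.0109  0.6616  1.8441 -0.007   1.2891 -0.945 ]
[-0.0014  0.0022  0.1444]
```

```bash
python3 -m pendant '[[0.5,[-0.0014,0.0022,0.04],0.7],[0.5,[0,0,0.04],0],[0.5,[0,0,0.035],0],[0.5,[0,0,0.0285],0],[0.5,[0,0,0],0]]'
python3 -m pendant '[[0.32,[0,0,0],0],[0.32,[0,0,0],0]]' 6
python3 -c "
from h import *
st();cv2.imwrite('pics/t1.png',cv2.resize(imaging.camera('top')[195:295,270:395,::-1],None,fx=6,fy=6,interpolation=2))"
```

```text
time_s: 4.35
tool_pos: [0.4909, -0.1047, 0.1027]
tcp_rot: [0.0, 0.971, 0.238, -0.001]
ft_force: [0.1, 0.2, -0.2]
width: 0.0437
gripper_force: 0.0
time_s: 4.6
tool_pos: [0.4919, -0.1047, 0.1046]
tcp_rot: [-0.0, 0.971, 0.237, 0.0]
ft_force: [0.6, 0.4, -0.3]
width: 0.0319
gripper_force: 0.0
t 4.6 p [ 0.4919 -0.1047  0.1046] yaw 27.43 F [ 0.5765  0.4153 -0.3145] w 0.0319 g 0.0 j [-0.4857  0.1853  0.6705  2.0125 -0.1381  0.9871 -0.8394]
```

View pics/t1.png

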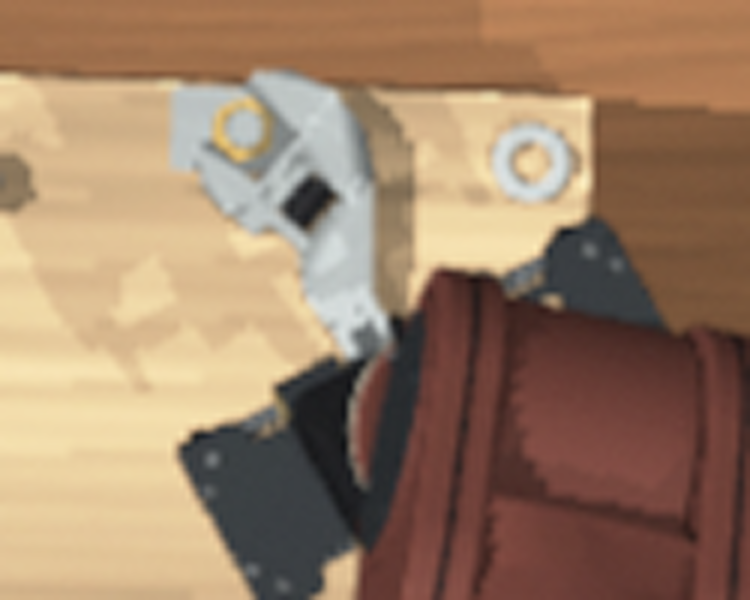

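The fingers straddle the handle (t1 crop around (350,370)), and the head hasn't moved, with the nut at (242,130). Next I'll grip lightly and push home.

```bash
python3 -m pendant '[[0.1,[0,0,0],0],[0.1,[0,0,0],0],[0.1,[0,0,0],0],[0.1,[0,0,0],0]]' 15 
python3 -m pendant '[[0.1,[0.00092,-0.00039,0],0],[0.1,[0.00092,-0.00039,0],0],[0.1,[0.00092,-0.00039,0],0]]'
python3 -m pendant '[[0.1,[0.00092,-0.00039,0],0],[0.1,[0,0,0],0]]'
python3 -c "
from h import *
st()"
```

```text
time_s: 5.15
tool_pos: [0.4917, -0.1047, 0.1043]
tcp_rot: [-0.0, 0.972, 0.237, 0.0]
ft_force: [-1.8, 2.0, 7.0]
width: 0.0215
gripper_force: 15.0
time_s: 5.52
tool_pos: [0.4927, -0.104, 0.1043]
tcp_rot: [0.0, 0.972, 0.236, -0.001]
ft_force: [-6.4, -3.7, 8.9]
width: 0.022
gripper_force: 15.0
time_s: 5.78
tool_pos: [0.4935, -0.1032, 0.1043]
tcp_rot: [0.001, 0.972, 0.236, -0.001]
ft_force: [-5.4, -3.1, 8.5]
width: 0.0218
gripper_force: 15.0
t 5.775 p [ 0.4935 -0.1032  0.1043] yaw 27.29 F [-5.4312 -3.1433  8.508 ] w 0.0218 g 14.974313378334045 j [-0.488   0.19    0.6695  2.0085 -0.1391  0.9887 -0.8449]
```

```bash
python3 -m pendant '[[0.1,[0,0,-0.0005],0],[0.1,[0,0,0],0]]' 
python3 -m pendant '[[0.1,[0.00092,-0.00039,0],0],[0.1,[0.00092,-0.00039,0],0],[0.1,[0,0,0],0]]'
python3 -c "
from h import *
st()"
```

```text
time_s: 6.02
tool_pos: [0.4939, -0.102, 0.1044]
tcp_rot: [0.0, 0.972, 0.236, -0.0]
ft_force: [-1.2, -2.3, -0.4]
width: 0.0217
gripper_force: 15.0
time_s: 6.4
tool_pos: [0.4953, -0.0999, 0.1044]
tcp_rot: [-0.0, 0.972, 0.237, -0.0]
ft_force: [-1.5, -1.3, -2.6]
width: 0.022
gripper_force: 15.0
t 6.4 p [ 0.4953 -0.0999  0.1044] yaw 27.38 F [-1.5378 -1.3456 -2.563 ] w 0.022 g 14.963103532791138 j [-0.4907  0.1919  0.6666  2.0062 -0.1416  0.9889 -0.8478]
```

```bash
python3 -m pendant '[[0.1,[0.00092,-0.00039,0],0],[0.1,[0,0,0],0]]' |sed -n 2,4p
python3 -m pendant '[[0.1,[0.00092,-0.00039,0],0],[0.1,[0,0,0],0]]' |sed -n 2,4p
python3 -m pendant '[[0.1,[0.00092,-0.00039,0],0],[0.1,[0,0,0],0]]'|sed -n 2,4p
python3 -c "
from h import *
st()"
```

```text
tool_pos: [0.4954, -0.0998, 0.1044]
tcp_rot: [0.0, 0.972, 0.236, -0.001]
ft_force: [-4.4, -2.6, 0.9]
tool_pos: [0.4955, -0.0996, 0.1044]
tcp_rot: [0.0, 0.972, 0.236, -0.001]
ft_force: [-6.9, -4.9, 2.9]
tool_pos: [0.4956, -0.0995, 0.1043]
tcp_rot: [0.0, 0.972, 0.236, -0.002]
ft_force: [-8.5, -6.7, 5.3]
t 7.15 p [ 0.4956 -0.0995  0.1043] yaw 27.28 F [-8.5239 -6.7175  5.3451] w 0.0218 g 14.983619302511215 j [-0.4921  0.1948  0.6668  2.0037 -0.1412  0.9918 -0.8513]
```

```bash
python3 -m pendant '[[0.1,[-0.002,0.0008,0],0],[0.5,[0,0,0],0],[0.5,[0,0,0],0],[0.5,[0,0,0],0]]' | sed -n 2,4p
python3 -m pendant '[[0.5,[0,0,-0.03],0],[0.5,[0,0,-0.03],0],[0.3,[-0.03,0,-0.01],0],[0.1,[0,0,0],0],[0.1,[0,0,0],0]]' | sed -n 2,4p
python3 -c "
from h import *
st()
a=cv2.resize(imaging.camera('top')[205:245,290:340,::-1],(700,560),interpolation=2)
cv2.imwrite('pics/t2.png',a)
b=cv2.resize(imaging.camera('scene')[195:250,195:265,::-1],(700,550),interpolation=2);cv2.imwrite('pics/s2.png',b)"
```

```text
tool_pos: [0.4964, -0.0991, 0.1047]
tcp_rot: [0.0, 0.972, 0.237, 0.0]
ft_force: [-0.3, 0.0, -0.4]
tool_pos: [0.4697, -0.1127, 0.1746]
tcp_rot: [-0.0, 0.972, 0.237, 0.0]
ft_force: [0.3, 0.2, 0.2]
t 8.275 p [ 0.4697 -0.1127  0.1746] yaw 27.4 F [0.3449 0.2188 0.1511] w 0.0214 g 0.0 j [-0.5217  0.032   0.6876  1.9832 -0.0231  1.1333 -0.9173]
```

View pics/t2.png

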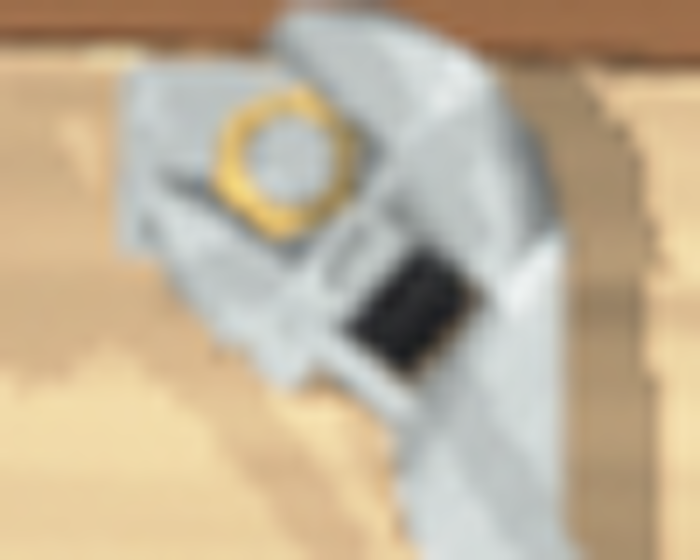

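View pics/s2.png

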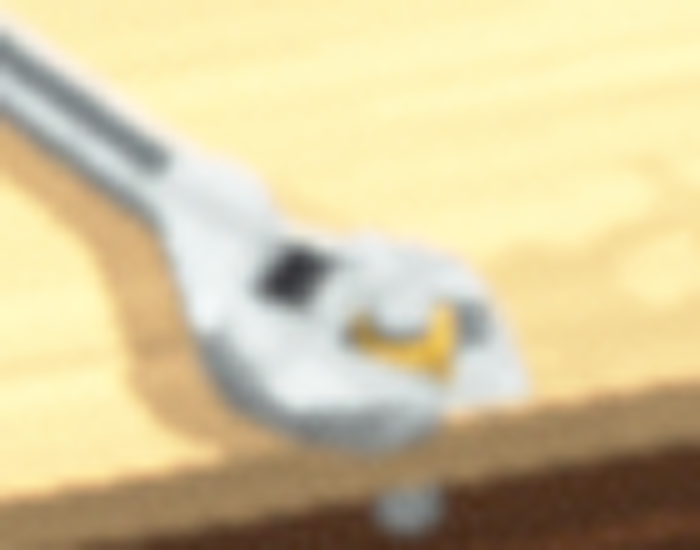

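The nut now sits deep in the mouth: stud at t2 (288,160), worm at (415,308). In s2 the worm is at (293,275). Next I'll work out the worm position.

```bash
python3 -c "
from h import *
w=ray('top',319.18,226.5,.0915);w2=ray('scene',195+29.3-.5,195+27.5-.5,.0915);n=ray('top',310.1,215.96,.096)
a=np.radians(50.1);R=np.array([[np.cos(a),-np.sin(a)],[np.sin(a),np.cos(a)]])
print(w,w2,n,R.T@(w-n)[:2])
c=(w+w2)[:2]/2
print(c,c+R@[-.007,0])
s=st(); t=np.r_[c+R@[-.007,0],.13]; print(go(t,s))
"
```

```text
[ 0.5816 -0.0633  0.0915] [ 0.5848 -0.0636  0.0915] [ 0.6086 -0.0408  0.096 ] [-0.0346  0.0063]
[ 0.5832 -0.0634] [ 0.5787 -0.0688]
t 8.375 p [ 0.4696 -0.1128  0.1743] yaw 27.41 F [-0.1684 -0.0969  0.8578] w 0.0139 g 0.0 j [-0.5218  0.0331  0.6875  1.9831 -0.0229  1.1334 -0.9173]
[0.1171 0.0112 0.0442]
```

```bash
python3 -m pendant '[[0,[0.058,0.0055,0],-7.6],[0,[0,0,0],-7.6],[0,[0,0,0],-7.5],[0,[0,0,0],0]]' 10| sed -n 2,4p
python3 -c "
from h import *
s=st(); print(go([.5775,-.0686,.124],s))
"
```

```text
tool_pos: [0.5235, -0.0912, 0.1739]
tcp_rot: [0.0, 0.906, 0.423, -0.001]
ft_force: [-1.0, 0.1, 0.3]
t 8.875 p [ 0.5235 -0.0912  0.1739] yaw 50.05 F [-0.952   0.1094  0.3194] w 0.0004 g 0.0 j [-0.5014  0.1599  0.6533  1.8748 -0.1058  1.1425 -0.5073]
[0.052  0.0269 0.0498]
```

```bash
python3 -m pendant '[[0,[0.04,0.02,0.01],0],[0,[0.012,0.007,0.02],0],[0,[0,0,0.02],0],[0,[0,0,0],0]]' | sed -n 2,4p
python3 -m pendant '[[0,[0,0,0.002],0],[0,[0,0,0.002],0],[0,[0,0,0],0]]' | sed -n 2,4p
python3 -m pendant '[[0,[0,0,0.001],0],[0,[0,0,0],0]]' | sed -n 2,4p
python3 -c "
from h import *
s=st()
"
```

```text
tool_pos: [0.5764, -0.0687, 0.123]
tcp_rot: [-0.0, 0.907, 0.422, -0.002]
ft_force: [-0.6, -0.3, -0.5]
tool_pos: [0.5776, -0.0689, 0.121]
tcp_rot: [0.0, 0.906, 0.423, 0.0]
ft_force: [-0.4, -0.4, -0.0]
tool_pos: [0.5774, -0.069, 0.1196]
tcp_rot: [-0.0, 0.906, 0.423, 0.0]
ft_force: [-0.1, 0.7, -0.3]
t 10.0 p [ 0.5774 -0.069   0.1196] yaw 50.06 F [-0.0767  0.6639 -0.2692] w 0.0007 g 0.0 j [-0.4732  0.337   0.6212  1.8119 -0.2222  1.0626 -0.4668]
```

```bash
for i in 1; do
python3 -m pendant '[[0,[0,0,0.001],0],[0,[0,0,0],0]]' | sed -n '2p;4p'
python3 -m pendant '[[0,[0,0,0.0005],0],[0,[0,0,0],0]]' | sed -n '2p;4p'
done
python3 -m pendant '[[0,[0,0,0.0003],0],[0,[0,0,0],0]]' | sed -n '2p;4p'
```

```text
tool_pos: [0.5774, -0.0689, 0.1185]
ft_force: [0.6, -0.1, 0.1]
tool_pos: [0.5774, -0.0689, 0.118]
ft_force: [0.6, -0.0, -0.2]
tool_pos: [0.5774, -0.069, 0.1178]
ft_force: [0.0, 0.2, -0.3]
```

```bash
python3 -m pendant '[[0,[0,0,0.0003],0],[0,[0,0,0],0]]' | sed -n '2p;4p'
python3 -m pendant '[[0,[0,0,0.0002],0],[0,[0,0,0],0]]' | sed -n '2p;4p'
```

```text
tool_pos: [0.5775, -0.0689, 0.1176]
ft_force: [-0.0, 0.3, 1.7]
tool_pos: [0.5775, -0.069, 0.1175]
ft_force: [-1.2, -0.2, 4.2]
```

```bash
python3 -m pendant '[[0,[0,0,0.0004],0],[0,[0,0,0],0]]' | sed -n '2p;4p'
python3 -m pendant '[[0,[0.001,0,0],0],[0,[0.001,0,0],0]]' | sed -n '2p;4p'
python3 -m pendant '[[0,[0.001,0,0],0]]' | sed -n '2p;4p'
```

```text
tool_pos: [0.5776, -0.0689, 0.1173]
ft_force: [-2.3, 0.1, 7.4]
tool_pos: [0.578, -0.0684, 0.1173]
ft_force: [-6.4, -2.4, 11.1]
tool_pos: [0.5786, -0.0678, 0.1173]
ft_force: [-6.0, -1.9, 10.9]
```

```bash
python3 -m pendant '[[0,[0.001,0,0],0],[0,[0.001,0,0],0]]' | sed -n '2p;4p'
python3 -m pendant '[[0,[0.001,0,0],0],[0,[0.001,0,0],0]]' | sed -n '2p;4p'
```

```text
tool_pos: [0.5799, -0.0663, 0.1173]
ft_force: [-5.6, -2.6, 11.0]
tool_pos: [0.5812, -0.0648, 0.1174]
ft_force: [-7.0, -2.8, 11.9]
```

```bash
python3 -m pendant '[[0,[0.001,0,0],0],[0,[0.001,0,0],0]]' | sed -n '2p;4p'
```

```text
tool_pos: [0.5825, -0.0633, 0.1174]
ft_force: [-7.2, -2.6, 11.9]
```

```bash
python3 -m pendant '[[0,[0.0015,0,0],0],[0,[0.0015,0,0],0]]' | sed -n '2p;4p'
python3 -m pendant '[[0,[0.0015,0,0],0],[0,[0.0015,0,0],0]]' | sed -n '2p;4p'
```

```text
tool_pos: [0.5845, -0.061, 0.1176]
ft_force: [-6.9, -2.7, 13.3]
tool_pos: [0.5865, -0.0587, 0.1177]
ft_force: [-7.9, -2.9, 14.6]
```

```bash
python3 -m pendant '[[0,[0.001,0,0],0],[0,[0,0,-0.003],0],[0,[-0.015,0,0],0],[0,[0,0,0],0]]' | sed -n '2p;4p'
python3 -c "
from h import *
s=st();print(go([.5775,-.0689,.1177],s))"
```

```text
tool_pos: [0.577, -0.0698, 0.1196]
ft_force: [0.8, -0.1, -0.3]
t 13.625 p [ 0.577  -0.0698  0.1196] yaw 49.95 F [ 0.7891 -0.1033 -0.2581] w 0.0002 g 0.0 j [-0.4729  0.337   0.6223  1.8122 -0.2219  1.0632 -0.4675]
[ 0.001  -0.0002  0.0019]
```

```bash
python3 -m pendant '[[0,[0,0,0.0023],0],[0,[0,0,0.0003],0],[0,[0,0,0],0]]' | sed -n '2p;4p'
python3 -m pendant '[[0,[0.001,0,0],0],[0,[0.001,0,0],0]]' | sed -n '2p;4p'
```

```text
tool_pos: [0.5782, -0.0684, 0.1179]
ft_force: [-4.6, -0.4, 9.8]
tool_pos: [0.579, -0.0674, 0.118]
ft_force: [-7.5, -2.2, 13.0]
```

```bash
python3 -m pendant '[[0,[0.0015,0,-0.0001],0],[0,[0.0015,0,-0.0001],0]]' | sed -n '2p;4p'
python3 -m pendant '[[0,[0.0015,0,0],0],[0,[0.0015,0,0],0]]' | sed -n '2p;4p'
```

```text
tool_pos: [0.581, -0.0652, 0.1181]
ft_force: [-6.9, -2.0, 10.4]
tool_pos: [0.583, -0.0628, 0.1182]
ft_force: [-5.9, -2.3, 12.2]
```

```bash
python3 -m pendant '[[0,[0.0015,0,0],0],[0,[0.0015,0,0],0]]' | sed -n '2p;4p'
python3 -m pendant '[[0,[0.0015,0,0],0],[0,[0.001,0,0],0]]' | sed -n '2p;4p'
```

```text
tool_pos: [0.585, -0.0605, 0.1182]
ft_force: [-6.0, -2.4, 11.7]
tool_pos: [0.5867, -0.0585, 0.1182]
ft_force: [-5.0, -2.3, 11.3]
```

```bash
python3 -m pendant '[[0,[0.001,0,0],0],[0,[0,0,-0.003],0],[0,[-0.016,0,0],0],[0,[0,0,0.0024],0],[0,[0,0,0.0004],0]]' | sed -n '2p;4p'
python3 -m pendant '[[0,[0.001,0,0],0]]' | sed -n '2p;4p'
```

```text
tool_pos: [0.5763, -0.071, 0.1179]
ft_force: [-7.4, -4.7, 10.4]
tool_pos: [0.577, -0.0702, 0.118]
ft_force: [-5.6, -3.2, 9.4]
```

```bash
python3 -m pendant '[[0,[0.001,0,0.0001],0],[0,[0.0015,0,0.0],0]]' | sed -n '2p;4p'
```

```text
tool_pos: [0.5788, -0.0678, 0.1181]
ft_force: [-5.0, -2.8, 10.2]
```

```bash
python3 -m pendant '[[0,[0.0015,0,0],0],[0,[0.0015,0,0],0]]' | sed -n '2p;4p'
python3 -m pendant '[[0,[0.0015,0,0],0],[0,[0.0015,0,0],0]]' | sed -n '2p;4p'
```

```text
tool_pos: [0.5807, -0.0653, 0.118]
ft_force: [-5.2, -3.1, 9.3]
tool_pos: [0.5824, -0.063, 0.1178]
ft_force: [-6.0, -2.6, 8.6]
```

```bash
python3 -m pendant '[[0,[0.0015,0,0],0],[0,[0.0015,0,0.0001],0]]' | sed -n '2p;4p'
python3 -m pendant '[[0,[0.0015,0,0.0001],0],[0,[0.0015,0,0],0]]' | sed -n '2p;4p'
```

```text
tool_pos: [0.5845, -0.061, 0.1177]
ft_force: [-6.6, -2.7, 8.3]
tool_pos: [0.5864, -0.0587, 0.1176]
ft_force: [-4.4, -3.7, 8.3]
```

```bash
python3 -m pendant '[[0,[0,0,-0.003],0],[0,[-0.017,0,0],0],[0,[0,0,0.0027],0],[0,[0,0,0.0004],0],[0,[0.001,0,0],0]]' | sed -n '2p;4p'
python3 -m pendant '[[0,[0.001,0,0.0001],0]]' | sed -n '2p;4p'
```

```text
tool_pos: [0.5763, -0.0709, 0.1173]
ft_force: [-3.7, -4.4, 6.3]
tool_pos: [0.577, -0.0701, 0.1175]
ft_force: [-4.1, -4.5, 8.6]
```

```bash
python3 -m pendant '[[0,[0.001,0,0.0001],0],[0,[0.001,0,0.0],0]]' | sed -n '2p;4p'
```

```text
tool_pos: [0.5784, -0.0684, 0.1175]
ft_force: [-4.8, -3.6, 7.3]
```

```bash
python3 -m pendant '[[0,[0.001,0,0.0002],0],[0,[0.0015,0,0.0001],0]]' | sed -n '2p;4p'
python3 -m pendant '[[0,[0.0015,0,0.0],0],[0,[0.0015,0,0],0]]' | sed -n '2p;4p'
```

```text
tool_pos: [0.58, -0.0664, 0.1173]
ft_force: [-6.3, -3.2, 10.5]
tool_pos: [0.582, -0.0643, 0.1173]
ft_force: [-4.5, -3.6, 8.9]
```

```bash
python3 -m pendant '[[0,[0.0015,0,0.0],0],[0,[0.0015,0,0],0]]' | sed -n '2p;4p'
python3 -m pendant '[[0,[0.0015,0,0.0],0],[0,[0.0015,0,0],0]]' | sed -n '2p;4p'
```

```text
tool_pos: [0.5842, -0.062, 0.1173]
ft_force: [-2.9, -4.2, 8.0]
tool_pos: [0.5862, -0.0597, 0.1174]
ft_force: [-4.3, -4.3, 8.2]
```

```bash
python3 -m pendant '[[0,[0,0,-0.003],0],[0,[-0.017,0,0],0],[0,[0,0,0.0026],0],[0,[0,0,0.0004],0],[0,[0.001,0,0],0]]' | sed -n '2p;4p'
python3 -m pendant '[[0,[0.001,0,0.0001],0]]' | sed -n '2p;4p'
```

```text
tool_pos: [0.5752, -0.0719, 0.1167]
ft_force: [-5.0, -4.9, 5.1]
tool_pos: [0.5757, -0.0716, 0.1168]
ft_force: [-6.9, -6.0, 8.2]
```

```bash
python3 -m pendant '[[0,[0.0015,0,0.0],0],[0,[0.0015,0,0.0],0]]' | sed -n '2p;4p'
```

```text
tool_pos: [0.5782, -0.0694, 0.1173]
ft_force: [-4.9, -3.9, 9.4]
```

```bash
python3 -m pendant '[[0,[0.0015,0,0.0],0],[0,[0.0015,0,0],0]]' | sed -n '2p;4p'
python3 -m pendant '[[0,[0.0015,0,0.0],0],[0,[0.0015,0,0],0]]' | sed -n '2p;4p'
```

```text
tool_pos: [0.5806, -0.0665, 0.1173]
ft_force: [-2.3, -4.6, 8.3]
tool_pos: [0.5825, -0.0642, 0.1174]
ft_force: [-3.2, -4.2, 9.0]
```

```bash
python3 -m pendant '[[0,[0.0015,0,0.0],0],[0,[0.0015,0,0],0]]' | sed -n '2p;4p'
python3 -m pendant '[[0,[0.0015,0,0.0],0],[0,[0.0015,0,0],0]]' | sed -n '2p;4p'
```

```text
tool_pos: [0.5844, -0.062, 0.1173]
ft_force: [-3.3, -4.1, 8.4]
tool_pos: [0.5863, -0.0596, 0.1173]
ft_force: [-3.3, -4.3, 9.1]
```

```bash
python3 -m pendant '[[0,[0,0,-0.003],0],[0,[-0.0145,0,0],0],[0,[0,0,0.0026],0],[0,[0,0,0.0005],0],[0,[0.001,0,0],0]]' | sed -n '2p;4p'
python3 -m pendant '[[0,[0.001,0,0.0001],0]]' | sed -n '2p;4p'
```

```text
tool_pos: [0.5764, -0.0708, 0.117]
ft_force: [-8.5, -5.7, 12.3]
tool_pos: [0.5767, -0.0704, 0.117]
ft_force: [-9.9, -5.3, 13.7]
```

```bash
python3 -m pendant '[[0,[0.0015,0,0.0001],0],[0,[0.001,0,0.0],0]]' | sed -n '2p;4p'
```

```text
tool_pos: [0.5782, -0.0688, 0.1171]
ft_force: [-8.8, -6.3, 16.5]
```

```bash
python3 -m pendant '[[0,[0.001,0,-0.0003],0],[0,[0.001,0,0.0],0]]' | sed -n '2p;4p'
python3 -m pendant '[[0,[0.0015,0,0],0],[0,[0.0015,0,0.0],0]]' | sed -n '2p;4p'
```

```text
tool_pos: [0.5807, -0.0665, 0.1173]
ft_force: [-4.9, -5.6, 9.8]
tool_pos: [0.5827, -0.0642, 0.1173]
ft_force: [-3.5, -4.4, 9.3]
```

```bash
python3 -m pendant '[[0,[0.0015,0,0],0],[0,[0.0015,0,0.0],0]]' | sed -n '2p;4p'
python3 -m pendant '[[0,[0.0015,0,0],0],[0,[0.0015,0,0.0],0]]' | sed -n '2p;4p'
```

```text
tool_pos: [0.5847, -0.062, 0.1173]
ft_force: [-4.3, -6.1, 8.8]
tool_pos: [0.5866, -0.0596, 0.1173]
ft_force: [-3.4, -5.6, 9.8]
```

```bash
python3 -m pendant '[[0,[0,0,-0.01],0],[0,[-0.06,0,-0.03],0],[0,[-0.06,0,-0.01],0],[0,[0,0,0],0]]' | sed -n '2p;4p'
python3 -c "
from h import *
st()
a=cv2.resize(imaging.camera('top')[205:245,290:340,::-1],(700,560),interpolation=2)
b=cv2.resize(imaging.camera('scene')[180:250,170:260,::-1],(720,560),interpolation=2)
cv2.imwrite('pics/t3.png',np.vstack([cv2.resize(a,None,fx=.5,fy=.5,interpolation=3),cv2.resize(b,(350,272),interpolation=3)]))
cv2.imwrite('pics/t3f.png',imaging.camera('top')[:,:,::-1])"
```

```text
tool_pos: [0.5103, -0.1507, 0.166]
ft_force: [0.1, 0.4, -0.1]
t 23.75 p [ 0.5103 -0.1507  0.166 ] yaw 49.68 F [ 0.0555  0.4352 -0.1356] w 0.0002 g 0.0 j [-0.422   0.1726  0.6975  1.8859 -0.1238  1.1242 -0.382 ]
```

View pics/t3.png

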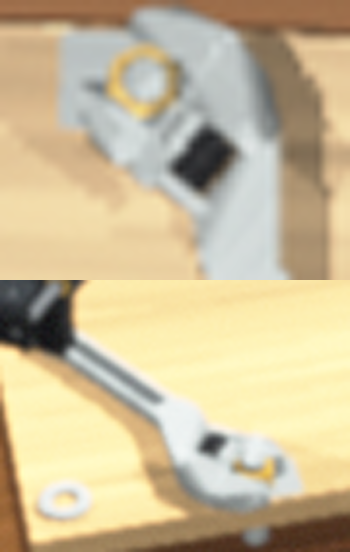

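Both jaws now lie against the nut's flats: nut at (145,80), worm at (205,157) in the upper panel, handle stripe from (160,402) to (75,348) in the lower. Snug.

```bash
python3 -c "
from h import *
A=ray('scene',211.1-.4,211.4-.4,.088);B=ray('scene',189.3-.4,197.5-.4,.088);d=B-A
print(A,B,np.degrees(np.arctan2(d[1],d[0]))+360)
n=np.array([.6095,-.041])
for p in(A,B): e=p[:2]-n; print(np.degrees(np.arctan2(e[1],e[0]))+360,np.linalg.norm(e))
s=st()
for h in(205.,):
  r=np.radians(h);t=n+.13*np.array([np.cos(r),np.sin(r)]);print(t,go(np.r_[t,.1055],s))
"
```

```text
[ 0.5281 -0.0844  0.088 ] [ 0.4531 -0.1269  0.088 ] 209.55842607583241
208.03817942843088 0.09227957543677254
208.7723381142915 0.17844778515268309
t 23.9 p [ 0.5128 -0.1457  0.1647] yaw 50.11 F [ 0.5971  0.6495 -0.0226] w 0.0006 g 0.0 j [-0.4253  0.1774  0.6914  1.8836 -0.1262  1.1235 -0.3831]
[ 0.4917 -0.0959] [ 0.0245 -0.0481  0.0593]
```

```bash
python3 -m pendant '[[0.45,[0.0217,-0.0413,0],0],[0.45,[0,0,0],7.3],[0.45,[0,0,0],7.3],[0.45,[0,0,0],7.2],[0.45,[0,0,0],0]]' | sed -n '2p;4p'
python3 -c "
from h import *
s=st();print(go([.495,-.1026,.1055],s))"
```

```text
tool_pos: [0.4951, -0.1022, 0.1643]
ft_force: [-0.7, -0.3, -0.5]
t 24.525 p [ 0.4951 -0.1022  0.1643] yaw 28.44 F [-0.7446 -0.344  -0.5116] w 0.0371 g 0.0 j [-0.5317  0.1076  0.6953  1.9456 -0.0762  1.115  -0.88  ]
[-0.0002  0.0003  0.0588]
```

```bash
python3 -m pendant '[[0.45,[0,0,0.03],0],[0.45,[0,0,0.02],0],[0.45,[0,0,0.0087],0],[0.45,[0,0,0],0]]' | sed -n '2p;4p'
python3 -m pendant '[[0.45,[0,-0.002,0],0],[0.45,[0,-0.002,0],0],[0.45,[0,-0.001,0],0],[0.45,[0,0,0],0]]' | sed -n '2p;4,5p'
python3 -m pendant '[[0.45,[0,-0.001,0],0],[0.45,[0,0,0],0]]' | sed -n '2p;4,5p'
python3 -m pendant '[[0.45,[0,-0.001,0],0],[0.45,[0,0,0],0]]' | sed -n '2p;4,5p'
python3 -m pendant '[[0.45,[0,-0.001,0],0],[0.45,[0,0,0],0]]' | sed -n '2p;4,5p'
```

```text
tool_pos: [0.4946, -0.1033, 0.1057]
ft_force: [-0.6, 0.1, 0.0]
tool_pos: [0.4923, -0.099, 0.1061]
ft_force: [0.3, 0.2, -0.5]
width: 0.039
tool_pos: [0.4917, -0.0982, 0.1059]
ft_force: [-0.4, 0.2, -0.1]
width: 0.0391
tool_pos: [0.4912, -0.0973, 0.1059]
ft_force: [0.2, -0.3, -0.3]
width: 0.039
tool_pos: [0.4908, -0.0964, 0.1059]
ft_force: [0.4, -0.3, -0.3]
width: 0.0389
```

```bash
python3 -m pendant '[[0.45,[0,-0.001,0],0],[0.45,[0,0,0],0]]' | sed -n '2p;4p'
python3 -m pendant '[[0.45,[0,-0.001,0],0],[0.45,[0,0,0],0]]' | sed -n '2p;4p'
python3 -m pendant '[[0.45,[0,-0.001,0],0],[0.45,[0,0,0],0]]' | sed -n '2p;4p'
```

```text
tool_pos: [0.4903, -0.0956, 0.1059]
ft_force: [-0.3, 0.1, -0.3]
tool_pos: [0.4899, -0.0947, 0.1059]
ft_force: [0.3, 0.3, 0.1]
tool_pos: [0.4894, -0.0937, 0.1059]
ft_force: [0.3, -0.4, -0.1]
```

```bash
python3 -m pendant '[[0.45,[0,-0.001,0],0],[0.45,[0,0,0],0]]' | sed -n '2p;4p'
python3 -m pendant '[[0.45,[0,-0.001,0],0],[0.45,[0,0,0],0]]' | sed -n '2p;4p'
python3 -m pendant '[[0.45,[0,-0.001,0],0],[0.45,[0,0,0],0]]' | sed -n '2p;4p'
```

```text
tool_pos: [0.4889, -0.0931, 0.1059]
ft_force: [0.3, -0.5, -0.6]
tool_pos: [0.4885, -0.0924, 0.106]
ft_force: [1.3, -2.7, -2.6]
tool_pos: [0.488, -0.0915, 0.106]
ft_force: [0.6, -3.2, -1.2]
```

```bash
python3 -m pendant '[[0.45,[0.0008,-0.0068,0],3],[0.45,[0.0008,-0.0068,0],3],[0.45,[0.0008,-0.0068,0],3],[0.45,[0.0008,-0.0068,0],3],[0.45,[0.0008,-0.0068,0],3]]' | sed -n '2p;4p'
python3 -c "
from h import *
s=st();e=s['tool_pos'][:2]-[.6095,-.041];print(np.degrees(np.arctan2(e[1],e[0])),np.linalg.norm(e))"
```

```text
tool_pos: [0.479, -0.0584, 0.106]
ft_force: [3.4, -4.1, -2.9]
t 28.4 p [ 0.479  -0.0584  0.106 ] yaw 13.15 F [ 3.4164 -4.0988 -2.9155] w 0.0387 g 2.1155282109975815 j [-0.6125  0.134   0.6919  2.0574 -0.1022  0.9826 -1.2095]
-172.3909616742046 0.1316869092377624
```

```bash
python3 -m pendant '[[0.45,[0.0012,-0.0068,0.0001],3],[0.45,[0.0011,-0.0068,0],3],[0.45,[0.001,-0.0068,0],3],[0.45,[0.001,-0.0068,0],3],[0.45,[0.001,-0.0068,0],3]]' | sed -n '2p;4p'
python3 -c "
from h import *
s=st();e=s['tool_pos'][:2]-[.6095,-.041];print(np.degrees(np.arctan2(e[1],e[0])),np.linalg.norm(e))"
```

```text
tool_pos: [0.4791, -0.0252, 0.1058]
ft_force: [-1.9, -8.1, 4.8]
t 29.025 p [ 0.4791 -0.0252  0.1058] yaw -1.9 F [-1.9054 -8.145   4.781 ] w 0.0394 g 4.027017652988434 j [-0.6839  0.1289  0.6917  2.0621 -0.0969  0.9835 -1.5462]
173.10600515146393 0.13130704883863897
```

```bash
python3 -m pendant '[[0.45,[0.0008,-0.0068,-0.0002],3],[0.45,[0.0009,-0.0068,0],3],[0.45,[0.0009,-0.0068,0],3],[0.45,[0.0009,-0.0068,0],3],[0.45,[0.0009,-0.0068,0],3]]' | sed -n '2p;4p'
python3 -c "
from h import *
s=st();e=s['tool_pos'][:2]-[.6095,-.041];print(np.degrees(np.arctan2(e[1],e[0])),np.linalg.norm(e))"
```

```text
tool_pos: [0.4876, 0.0077, 0.1058]
ft_force: [-3.1, -7.7, 4.4]
t 29.65 p [0.4876 0.0077 0.1058] yaw -16.89 F [-3.0946 -7.7022  4.4208] w 0.0391 g 4.179152995347977 j [-0.7455  0.1503  0.6929  2.0437 -0.1133  0.9875 -1.861 ]
158.20016124427448 0.13125417695948796
```

```bash
python3 -m pendant '[[0.45,[0.0008,-0.0068,-0.0002],3],[0.45,[0.0008,-0.0068,0],3],[0.45,[0.0008,-0.0068,0],3],[0.45,[0.0008,-0.0068,0],3],[0.45,[0,0,0],0]]' | sed -n '2p;4p'
python3 -c "
from h import *
s=st();e=s['tool_pos'][:2]-[.6095,-.041];print(np.degrees(np.arctan2(e[1],e[0])),np.linalg.norm(e))"
```

```text
tool_pos: [0.5008, 0.033, 0.1059]
ft_force: [-0.7, -3.8, 0.4]
t 30.275 p [0.5008 0.033  0.1059] yaw -28.76 F [-0.6702 -3.7758  0.3743] w 0.0393 g 1.6903191804885864 j [-0.7873  0.186   0.699   2.0125 -0.142   0.9926 -2.0913]
145.75028699177733 0.13151191172711973
```

```bash
python3 -m pendant '[[0.45,[0.0004,-0.0034,0],1.5],[0.45,[0.0004,-0.0034,0],1.5],[0.45,[0,0,0],0],[0.45,[0,0,0],0]]' | sed -n '2p;4p'
python3 -c "
from h import *
s=st();e=s['tool_pos'][:2]-[.6095,-.041];print(np.degrees(np.arctan2(e[1],e[0])),np.linalg.norm(e))"
```

```text
tool_pos: [0.5046, 0.0381, 0.1059]
ft_force: [-2.9, -4.0, 1.2]
t 30.775 p [0.5046 0.0381 0.1059] yaw -31.74 F [-2.8637 -3.9593  1.2343] w 0.0394 g 2.5372935086488724 j [-0.7957  0.1968  0.7022  2.0031 -0.1508  0.9947 -2.145 ]
142.96954738949486 0.131389270899067
```

```bash
python3 -m pendant '[[0.45,[0,0.004,0],0],[0.45,[0,0.004,0],0],[0.45,[0,0,-0.03],0],[0.45,[0,0,-0.05],0],[0.45,[0,0,-0.05],0]]' | sed -n '2p;4p'
python3 -m pendant '[[0.45,[0,0.06,-0.03],0],[0.45,[0,0.06,0],0],[0.45,[0,0.06,0],0],[0.45,[0,0.06,0],0],[0.45,[0,0,0],0]]' | sed -n '2p;4p'
python3 -c "
from h import *
st()
a=cv2.resize(imaging.camera('top')[200:300,240:380,::-1],None,fx=4,fy=4,interpolation=2)
b=cv2.resize(imaging.camera('scene')[170:260,160:300,::-1],None,fx=4,fy=4,interpolation=2)
cv2.imwrite('pics/t4.png',cv2.resize(np.vstack([a,b]),None,fx=.78,fy=.78,interpolation=3))"
```

```text
tool_pos: [0.501, 0.0319, 0.2377]
ft_force: [0.6, 0.4, 0.3]
tool_pos: [0.3754, -0.1721, 0.2644]
ft_force: [0.7, 0.8, 0.1]
t 32.025 p [ 0.3754 -0.1721  0.2644] yaw -32.08 F [0.6676 0.7728 0.137 ] w 0.0393 g 0.0 j [-0.6724 -0.3548  0.8107  2.001   0.2552  1.3947 -2.0698]
```

View pics/t4.png

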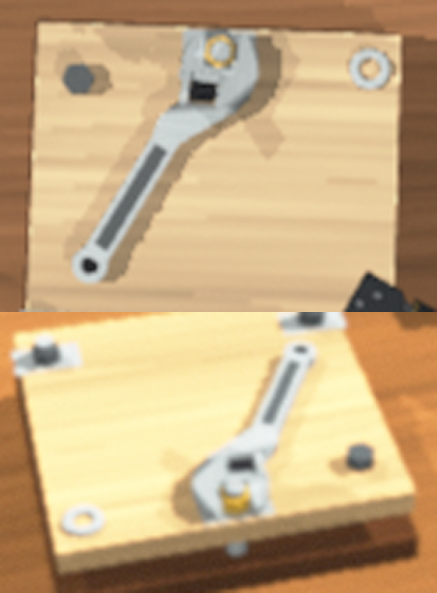

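The swung wrench is still on the nut: nut (218,50), worm (203,92), end hole (90,265). The spare nut and washer look undisturbed. I'll check the angle and fit numerically.

```bash
python3 -c "
from h import *
f=lambda U,V,z:ray('top',240+(U+.5)/3.12-.5,200+(V+.5)/3.12-.5,z)
h=f(90,265,.088);n=f(218,50,.096);w=f(203,92,.0915);a1=f(163,148,.088);a2=f(100,247,.088)
an=lambda d:np.degrees(np.arctan2(d[1],d[0]))%360
print(an(h-n),np.linalg.norm((h-n)[:2]),an(a2-a1),n)
m=np.radians(an(h-n)-157.5);R=np.array([[np.cos(m),-np.sin(m)],[np.sin(m),np.cos(m)]]);print(R.T@(w-n)[:2])
# before swing, same measure from t3f: handle dark stripe via threshold
for nm,im in(('now',imaging.camera('top')),('start',cv2.imread('pics/top0.png')[:,:,::-1])):
  g=im.astype(int); m=(g.max(2)<125)&(g.max(2)-g.min(2)<22)
  sub=np.zeros_like(m);sub[200:300,255:370]=1
  k,l,s_,c=cv2.connectedComponentsWithStats((m&sub).astype('uint8'))
  for i in range(1,k):
    if s_[i,4]>25:
      v,u=np.where(l==i);P=np.array([ray('top',x,y,.088)[:2] for x,y in zip(u,v)]);q=P-P.mean(0)
      d=np.linalg.svd(q)[2][0];sv=np.linalg.svd(q)[1]; print(nm,s_[i,4],P.mean(0),an(d)%180,sv)
"
```

```text
147.7232265822405 0.201729863615849 145.93404501272914 [ 0.6094 -0.0394  0.096 ]
[-0.0352  0.0069]
now 67 [0.5891 0.074 ] 20.056181206207356 [0.0499 0.0459]
now 49 [ 0.5768 -0.026 ] 89.09381602224744 [0.0432 0.0306]
now 127 [0.4919 0.0345] 147.20307663733493 [0.2939 0.0289]
now 173 [ 0.4075 -0.1579] 82.39315108577108 [0.1648 0.1017]
start 68 [0.5891 0.0741] 16.881365073898536 [0.0499 0.0472]
start 56 [ 0.5768 -0.0683] 144.282109957768 [0.0458 0.0354]
start 141 [ 0.4821 -0.1093] 26.19584555303433 [0.3131 0.0335]
```

```bash
python3 -c "
from workcell import robot
print(robot.close_job())"
```

```text
the job is handed in; nothing more can be done
None
```

I pushed the wrench home, rolled the worm until the jaw was snug, then tightened the nut about 60° clockwise. The wrench is lying free on the nut and the job is handed in; one worm stroke briefly reached 16.5 N (one other 14.6 N) against the 8–14 N wanted, below the 20 N limit.

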